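# Set the length stop of a lamp-stem gauge

### The arm

A 6-joint arm with a two-finger parallel gripper is mounted at the origin on the work surface. World frame = base frame: x ahead of the robot, y to its left, z up, the work surface at z = 0. Lengths are in mm, angles in rad, forces in N, time in s.
With the tool pointing down it reaches from about 275 to 825 mm from the base axis. Payload 5.2 kg.
Tool frame: the origin (TCP) lies at the very end of the fingers, on their centre line; the grasp point (between the pads) lies 19 mm behind it; z points along the fingers, y is the line along which they close (so a half turn about z gives the same grasp; the last joint's range is limited). The gripper opens to 93 mm and grips with 3 to 60 N. Pads are 15 mm wide; open, the fingers measure 128 mm over their backs; the gripper's body (75 mm by 188 mm) begins 65 mm behind the grasp point.
Start: joints at [0.976, 0.259, 1.535, -0, 1.348, -0.203], TCP at [209.998, 508.336, 218.653] pointing down, gripper open.
Joint ranges: [-3.14, 3.14], [-0.91, 2.08], [0.19, 2.58], [-1.22, 4.36], [0.22, 2.71], [-3.12, 3.12]. Speed limits (rad/s): [2.57, 2.57, 3.14, 3.14, 3.14, 3.14].

### API

Orientations are given as [roll, pitch, yaw] about the fixed x, y, z axes, in that order (R = Rz(yaw) Ry(pitch) Rx(roll)).
In Python, from bench import robot gives the robot as it stands. The module is installed in compiled form; this text tells all that it offers. Calls block until the motion is done:
- robot.move_ptp(position, orientation): joint-space move of the TCP to a pose.
- robot.move_linear(position, ori=None, speed=150, f_stop=None): straight line of the TCP; ori=None keeps the orientation; speed is the mean speed in mm/s. With f_stop (N) it stops when the force on the tool has changed by that much, and returns True; else False.
- robot.move_j(angles): joint-space move.
- robot.move_gripper(opening): opening from 0.0 (shut) to 1.0 (fully open); the grip force is fixed at half the most; returns when the fingers have stopped.
- robot.sleep(seconds).
- robot.inverse_kinematics(position, orientation): joint angles nearest the present ones, or None.
- robot.get_image(name): name is "scene" or "top" or "wrist"; returns a dict with "img" (400x640x3 uint8, blue, green, red), "fovy" (degrees; the focal length in pixels is half the picture's height over the tangent of half this angle, whatever the lens; pixels are square), "cx", "cy" (the principal point, pixels), "eye" and "orientation" of the camera in the world. Camera axes: x right, y down, z forward; pixel columns grow to the right and rows downward; lengths in mm; the calibration is good to about 2 mm. A picture is of the moment at which its call begins. There is no depth.
A pose or a line that the arm cannot do raises robot.MotionError and nothing moves.
- robot.hand_in(): hands the job in; it is judged then, once.
Readings, each from a call of its own:
- robot.current_t(): time.
- robot.current_qpos(): joint angles.
- robot.current_joint_vel(): joint speeds.
- robot.current_joint_efforts(): joint torques, N m.
- robot.current_tcp_pos(): TCP position.
- robot.current_eef_rot(): TCP orientation.
- robot.current_contact_force(): force on the tool from outside, world axes, zero at the start.
- robot.current_ft_torque(): the same for the moment, N m.
- robot.current_gripper_width(): opening from 0.0 (shut) to 1.0 (fully open).
- robot.current_finger_force(): force on a finger pad.
Only numpy, scipy, OpenCV 4.12 (cv2) and the standard library are available. Lean on these libraries where they do the work, as an engineer would, in place of code of your own. Each camera call takes 0.05 s, during which the arm holds its last target. There are 200 camera calls.

### The job

Set the length stop of the gauge to the sample lamp stem that lies in the cradle in line with the stop: loosen the red clamp knob fully, slide the blue stop up until its steel plate just touches the end of that stem with the stem's other end home against the green fence, then turn the knob clockwise until the clamp is fully tight and let go. The other stem in the parking cradle is not the sample; leave both stems in their cradles and everything else on the bench where it is.

Things in the scene. Friction and masses are not known exactly. Their poses are not given: they have to be found in the camera images.
- gauge: Length gauge fixed to the bench: grey base plate 170 x 380 x 16 mm (x, y, z) with steel rail, two green V cradles, green fence. Origin: centre of the underside; y runs along the rail, away from the fence (face at y -150 mm). Rail at x -50 mm, measuring cradle (in line with the stop plate) at x 0, parking cradle at x +55; stem axes 42 mm above the bench.
- fence (a point): Point on the fence's flat face, on the axis of the measuring cradle, 42 mm above the bench; axes as the gauge's. The fence also spans the parking cradle and is 62 mm high.
- stop_slide (a joint): Travel of the blue stop along the rail, m: 0 farthest from the fence, grows towards it (gauge -y), at most 0.19. Block 48 x 44 mm (x, y), top 56 mm above the bench. An 8 mm steel plate, 22 to 60 mm above the bench, reaches 46 mm from its side over the measuring cradle. Slides easily with the clamp loose, held by friction when tight.
- stop_face (a point): Point on the stop plate's flat face that meets the stem, on the axis of the measuring cradle, 42 mm above the bench; moves with the stop; axes as the gauge's (the face looks along -y). The knob's axis lies 50 mm from it in -x and 22 mm in +y.
- clamp_knob (a joint): Angle of the red clamp knob, rad: 0 fully loose (bar along the rail), grows clockwise seen from above, 1.45 fully tight (bar nearly square across the rail); end stops at both. It grips from about 0.8 and holds firmly from 1.05. Starts tight. Turning takes under 0.3 N m.
- knob_grip (a point): Centre of the knob's red grip bar, on the knob's vertical axis, 90 mm above the bench; turns with the knob: y along the bar (60 mm), x across it (13 mm thick), z up. The bar reaches from 74 to 102 mm above the bench.
- short_tube: Short lamp stem, aluminium-coloured round tube with a dark end, diameter 16 mm, length 130 mm, lying in one of the two cradles. Origin: centre of its end at the fence, on its axis; y along the stem away from the fence.
- short_tube_end (a point): Centre of the short stem's dark free end.
- long_tube: Long lamp stem, brass tube with a dark end, diameter 16 mm, length 200 mm, lying in the other cradle. Origin and axes as for the short stem.
- long_tube_end (a point): Centre of the long stem's dark free end.
- lampholder: Bystander: brass lampholder, 34 mm diameter, 44 mm high, standing on the gauge's base plate beyond the parking cradle. Origin: centre of its underside.
- cup: Bystander: green cup, 72 mm diameter, 90 mm high, on the bench right of the gauge. Origin: centre of its underside.
- carton: Bystander: purple carton 80 x 60 x 50 mm, on the bench right of the gauge. Origin: centre of its underside.
- screwdriver: Bystander: screwdriver with orange handle, about 200 mm long, on the bench left of the gauge. Origin: under its middle.
- jar: Bystander: jar, 60 mm diameter, 80 mm high, on the bench left of the gauge. Origin: centre of its underside.

How it is judged:
By the outcome, as a careful person would: the job done as asked, in the order asked, and still so for the second after the job is handed in, with the robot touching nothing.
It also fails if it takes over 38 s, if anything falls off the work surface, if the arm or the gripper's body presses on something with over 40 N, if the wrist force passes 120 N, or if a joint passes its speed limit or range.

## Working session

There is one attempt and no reset: what is moved stays moved. The work goes in short steps, each a Python script; the robot and the scene stay as the last script left them, time stands still between calls to the robot, and variables do not carry over. Pictures are saved under pics/ and viewed, at most 10 in all, crops included, and the job is handed in when it is done.

```bash
mkdir -p pics
cat > h.py <<'E'
import numpy as np, cv2
from scipy.spatial.transform import Rotation as R
from bench import robot
def cam(n):
    d=robot.get_image(n); d['f']=200/np.tan(np.radians(d['fovy'])/2)
    o=np.array(d['orientation'],float)
    d['R']=o if o.shape==(3,3) else R.from_euler('xyz',o).as_matrix()
    return d
def ray(d,u,v,z):
    r=d['R']@np.array([(u-d['cx'])/d['f'],(v-d['cy'])/d['f'],1]); e=np.array(d['eye'])
    return e+r*(z-e[2])/r[2]
def proj(d,p):
    q=d['R'].T@(np.array(p)-d['eye']); return q[:2]/q[2]*d['f']+[d['cx'],d['cy']]
E
python3 - <<'E'
from h import *
for n in('scene','top','wrist'):
    d=cam(n); cv2.imwrite(f'pics/{n}0.png',d['img']); print(n,d['fovy'],d['cx'],d['cy'],d['eye'],d['orientation'])
print(robot.current_t())
E
```

```text
scene 44.528590684428636 316.772004418991 199.6281483812983 [1545.08568783  578.63585665  890.81827891] [-2.18461166 -0.02143729  2.10911933]
top 56.9109995018541 317.6827193625239 202.63868309341686 [ 461.41949617   12.09295175 1165.15367539] [-3.05182554 -0.02103323 -1.56206157]
wrist 71.14155274657108 320.03435844959364 194.85431695750776 [134.51610308 539.65886408 384.02270395] [2.84708930e+00 1.74555889e-03 1.17788175e+00]
0.15
```

View pics/top0.png

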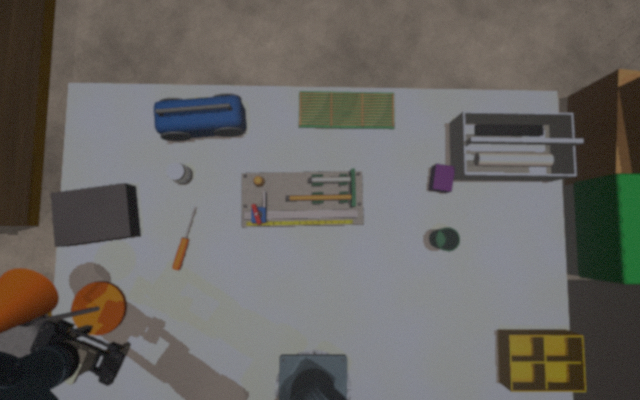

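View pics/scene0.png

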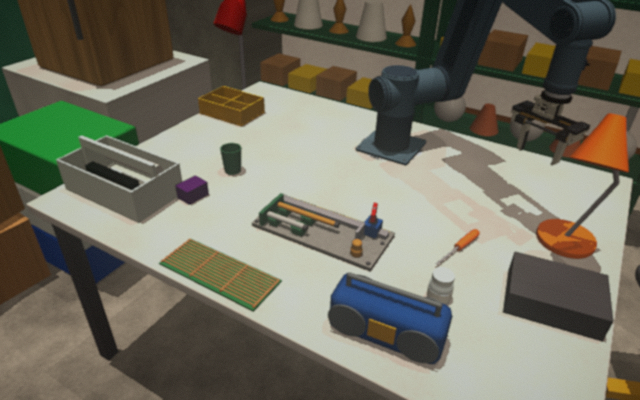

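The stem in line with the stop (next to the rail) is the brass long one. The fence is at about (352,188) and the red knob at about (256,213), so gauge y is roughly world +y. Next I'll take a close wrist view.

Run:
```python
from h import *
d=cam('top')
for n,uv,z in(('knob',(256,213),90),('fence',(352,188),62),('gauge',(303,198),16)): print(n,ray(d,*uv,z).round())
o=robot.current_eef_rot(); p=np.array(robot.current_tcp_pos()); w=cam('wrist')
Rt=R.from_euler('xyz',o).as_matrix()
print(o,'cam in tool',Rt.T@(np.array(w['eye'])-p),'\n',Rt.T@w['R'])
for yaw in np.arange(-3.14,3.14,.785/2):
    q=robot.inverse_kinematics([400,110,330],[np.pi,0,yaw]); print(round(yaw,2),None if q is None else np.round(q,2))
```

```text
knob [526. 169.  90.]
fence [ 606. -113.   62.]
gauge [579.  35.  16.]
[-3.14048896e+00 -2.15223631e-04  2.74978917e+00] cam in tool [  81.67579973    0.35535125 -166.07782122] 
 [[-1.11206684e-03 -9.56854766e-01 -2.90564487e-01]
 [ 9.99999371e-01 -1.02152284e-03 -4.63295247e-04]
 [ 1.46488005e-04 -2.90564819e-01  9.56855300e-01]]
-3.14 [-0.   -0.05  1.62  0.    1.57 -1.57]
-2.75 [-0.   -0.05  1.62  0.    1.57 -1.97]
-2.36 [-0.   -0.05  1.62  0.    1.57 -2.36]
-1.96 [-0.   -0.05  1.62  0.    1.57 -2.75]
-1.57 None
-1.18 [-0.   -0.05  1.62 -0.    1.57  2.75]
-0.78 [-0.   -0.05  1.62 -0.    1.57  2.35]
-0.39 [-0.   -0.05  1.62 -0.    1.57  1.96]
0.0 [-0.   -0.05  1.62 -0.    1.57  1.57]
0.39 [-0.   -0.05  1.62 -0.    1.57  1.18]
0.79 [-0.   -0.05  1.62 -0.    1.57  0.78]
1.18 [-0.   -0.05  1.62 -0.    1.57  0.39]
1.57 [-0.   -0.05  1.62  0.    1.57 -0.  ]
1.96 [-0.   -0.05  1.62  0.    1.57 -0.39]
2.36 [-0.   -0.05  1.62  0.    1.57 -0.79]
2.75 [-0.   -0.05  1.62  0.    1.57 -1.18]
```

Run:
```python
from h import *
import pickle
robot.move_ptp([480,80,230],[np.pi,0,0])
d=cam('wrist'); pickle.dump(d,open('w1.pkl','wb')); cv2.imwrite('pics/w1.png',d['img']); print(robot.current_t(),d['eye'])
```

```text
2.1417 [560.39487657  81.26194455 396.10335585]
```

View pics/w1.png

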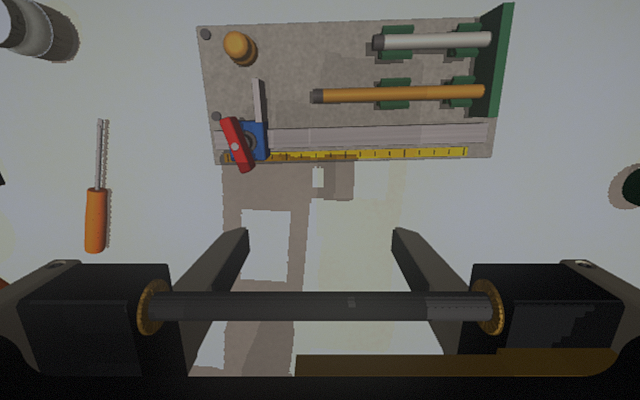

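The wrist view shows the knob bar from (228,118) to (245,170), the blue stop at (255,140) and the brass stem from (312,96) to (484,91), with a possible small gap to the fence at about 490. I'll measure these numerically.

```bash
cat >> h.py <<'E'
def mask(d,k):
    h=cv2.cvtColor(d['img'],cv2.COLOR_BGR2HSV).astype(int); H,S,V=h[...,0],h[...,1],h[...,2]
    m={'red':((H<6)|(H>172))&(S>150)&(V>60),'brass':(H>12)&(H<24)&(S>130)&(V>90),'blue':(H>100)&(H<125)&(S>120),'green':(H>50)&(H<85)&(S>80)}[k].astype(np.uint8)
    n,l,st,c=cv2.connectedComponentsWithStats(m); return m,n,l,st,c
E
python3 - <<'E'
from h import *
import pickle
d=pickle.load(open('w1.pkl','rb'))
for k in('red','brass','blue','green'):
    m,n,l,st,c=mask(d,k)
    for i in range(1,n):
        if st[i,4]>60 and st[i,1]<175:
            r=cv2.minAreaRect(np.argwhere(l==i)[:,::-1].astype(np.float32)); print(k,st[i],c[i].round(1),cv2.boxPoints(r).round(1).tolist())
# rough base corners on z=16
for uv in((196,27),(216,165),(493,158)): print(ray(d,*uv,16).round(1))
im=cv2.resize(d['img'][0:190,180:530],None,fx=2.25,fy=2.25,interpolation=cv2.INTER_CUBIC); 
cv2.imwrite('pics/w1c.png',im)
E
```

```text
red [220 117  31  56 569] [234.7 144.4] [[218.5, 120.0], [228.8000030517578, 115.80000305175781], [250.89999389648438, 169.39999389648438], [240.60000610351562, 173.60000610351562]]
brass [224  31  31  33 573] [237.1  45. ] [[217.60000610351562, 45.29999923706055], [233.89999389648438, 25.299999237060547], [260.29998779296875, 46.900001525878906], [243.89999389648438, 66.9000015258789]]
brass [ 323   84  162   18 2039] [403.8  92.5] [[322.70001220703125, 88.0999984741211], [483.8999938964844, 83.5999984741211], [484.29998779296875, 96.69999694824219], [323.0, 101.19999694824219]]
brass [361 148  56  10 354] [390.8 152.7] [[360.79998779296875, 149.39999389648438], [416.0, 147.89999389648438], [416.20001220703125, 156.39999389648438], [361.1000061035156, 157.89999389648438]]
brass [265 150  96  11 441] [312.9 156.6] [[264.79998779296875, 152.39999389648438], [360.0, 149.6999969482422], [360.20001220703125, 158.0], [265.0, 160.6999969482422]]
blue [241 121  25  39 455] [256.2 137.3] [[240.89999389648438, 121.0999984741211], [261.5, 118.80000305175781], [266.0, 158.8000030517578], [245.3
[... 288 characters left out ...]
] [[456.5, 24.200000762939453], [480.79998779296875, 22.5], [481.29998779296875, 29.799999237060547], [457.0, 31.5]]
green [456  48  23   9 157] [467.2  51.9] [[456.0, 48.0], [478.0, 48.0], [478.0, 56.0], [456.0, 56.0]]
green [382  50  30   6  96] [397.3  52.4] [[382.0, 50.0], [411.0, 50.0], [411.0, 55.0], [382.0, 55.0]]
green [453  76  22   8 122] [463.8  79.7] [[453.0, 76.0], [474.0, 76.0], [474.0, 83.0], [453.0, 83.0]]
green [451  99  21   6  77] [461.6 101. ] [[451.0, 99.0], [471.0, 99.0], [471.0, 104.0], [451.0, 104.0]]
green [623 169  17  37 371] [632.5 188. ] [[623.0, 169.0], [639.0, 169.0], [639.0, 205.0], [623.0, 205.0]]
[656.1 230.3  16. ]
[488.2 224.3  16. ]
[ 498.1 -155.    16. ]
```

View pics/w1c.png

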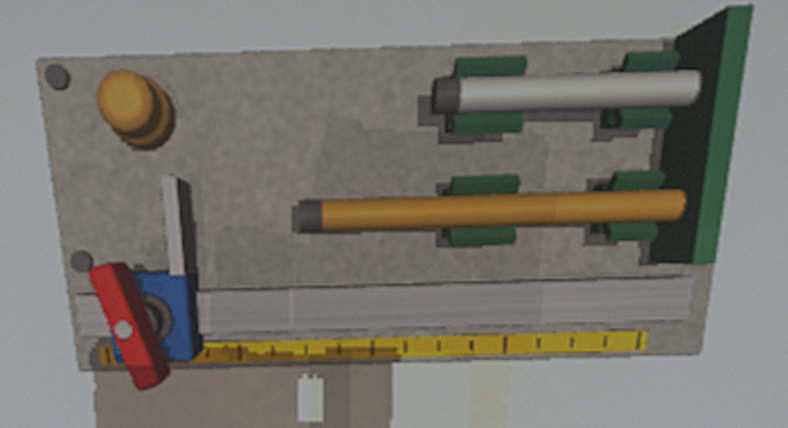

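Run:
```python
from h import *
import pickle
d=pickle.load(open('w1.pkl','rb'))
k=ray(d,232,145,102); a=ray(d,323,94.7,42); b=ray(d,484,90.2,42); print(k,a,b)
g=np.arctan2(-(a-b)[0],(a-b)[1]); print('yaw',g)
out=[]
for n,p in(('w2',k),('w3',b)):
    robot.move_ptp([p[0]-83,p[1],175],[np.pi,0,0])
    d=cam('wrist'); pickle.dump(d,open(n+'.pkl','wb'))
    c=proj(d,[p[0],p[1],102 if n=='w2' else 50]).astype(int); print(c,d['eye'])
    y0=max(c[1]-90,0);x0=max(c[0]-130,0); print(x0,y0)
    out.append(cv2.resize(d['img'][y0:y0+180,x0:x0+260],(780,540),interpolation=cv2.INTER_CUBIC))
    cv2.imwrite(f'pics/{n}.png',out[-1])
print(robot.current_t())
```

```text
[525.67267365 173.00501698 102.        ] [578.14696321  77.70782101  42.        ] [ 583.26392406 -113.60343853   42.        ]
yaw 0.02674040814774175
[322 106] [522.8697867  174.8243614  341.02884294]
192 16
[321 107] [ 580.67261421 -112.64299101  341.24222835]
191 17
3.9
```

View pics/w2.png

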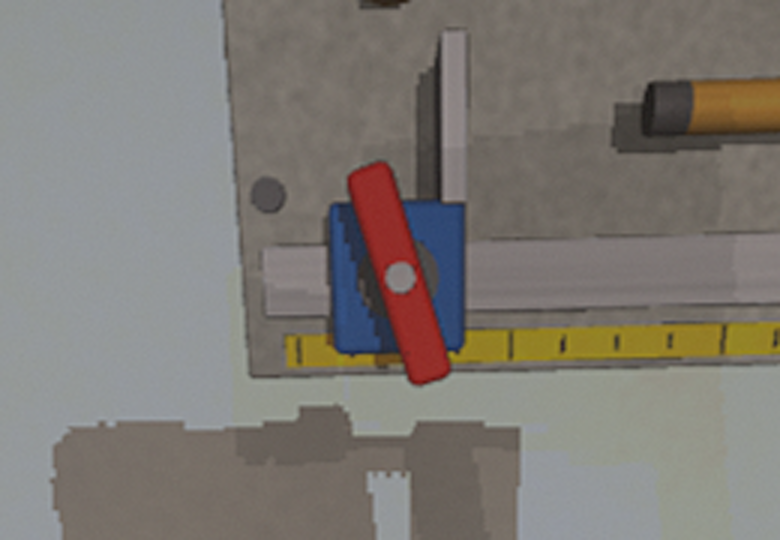

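View pics/w3.png

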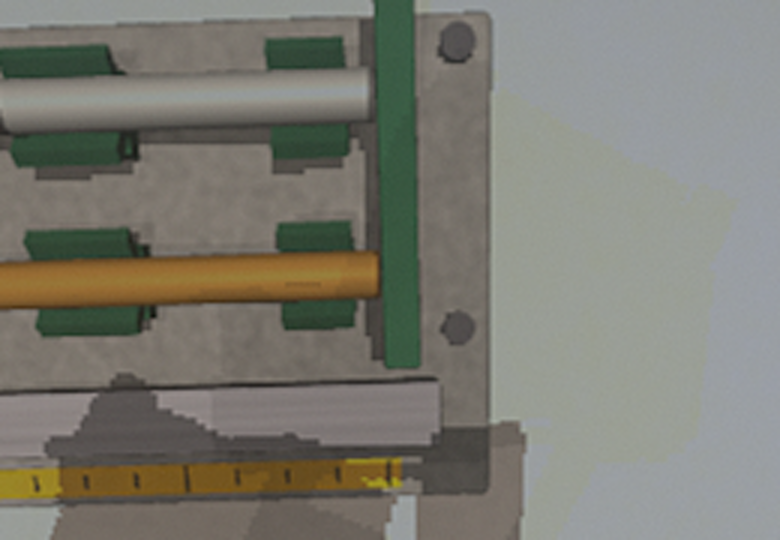

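The knob bar is centred at about (325,107) full-frame, turned about 0.27 rad from world x, and the stem end is practically at the fence. A second knob view turned half round cancels any hand-eye offset.

```bash
cat >> h.py <<'E'
def bar(d,z=102):
    m,n,l,st,c=mask(d,'red'); i=1+np.argmax(st[1:,4])
    b=cv2.boxPoints(cv2.minAreaRect(np.argwhere(l==i)[:,::-1].astype(np.float32)))
    P=np.array([ray(d,*q,z) for q in b]); s=[P[1]-P[0],P[2]-P[1]]; s.sort(key=np.linalg.norm)
    v=s[1]*np.sign(s[1][0]); return P.mean(0)[:2],np.arctan2(v[1],v[0]),[np.linalg.norm(x).round(1) for x in s]
E
python3 - <<'E'
from h import *
import pickle
d2=pickle.load(open('w2.pkl','rb')); k,a,s=bar(d2); print(k,a,s)
d3=pickle.load(open('w3.pkl','rb'))
# fence face: left edge of top (z62) near measuring axis; full-frame px
for d,u,v,z in((d3,191+380/3,17+275/3,42),(d3,191+381/3,17+275/3,62),(d2,192+645/3,16+107/3,42),(d2,192+466/3,16+115/3,60)): print(ray(d,u,v,z).round(1))
robot.move_ptp([k[0]+83,k[1],175],[np.pi,0,np.pi]) 
d=cam('wrist'); pickle.dump(d,open('w4.pkl','wb')); print(bar(d),d['eye'],robot.current_t(),robot.current_tcp_pos())
E
```

```text
[524.66759213 170.76853552] 0.3224665531757746 [np.float64(11.9), np.float64(58.2)]
[ 582.3 -110.2   42. ]
[ 582.2 -110.7   62. ]
[577.3  90.6  42. ]
[571.7 149.8  60. ]
(array([524.64987772, 170.59266612]), np.float64(0.32005578427215475), [np.float64(11.5), np.float64(58.1)]) [526.11650105 171.30545283 341.10004001] 6.175 [607.66209298 170.5094134  175.05663478]
```

Run:
```python
from h import *
def st(n): print(n,round(robot.current_t(),2),np.round(robot.current_tcp_pos(),1),'F',np.round(robot.current_contact_force(),1),'T',np.round(robot.current_ft_torque(),2),'w',round(robot.current_gripper_width()*93,1),np.round(robot.current_eef_rot(),3))
o=[np.pi,0,.321]
robot.move_ptp([524.7,170.7,150],o); st('above')
robot.move_linear([524.7,170.7,73],o,speed=100); st('down')
robot.move_gripper(0.0); st('grip')
q=np.array(robot.current_qpos()); 
for dy in (.45,.9,1.26,1.30):
    q2=q.copy(); q2[5]-=dy; robot.move_j(q2); st(dy)
```

```text
above 8.58 [524.8 170.7 150.1] F [-0.4  0.1 -0.9] T [-0.03  0.2  -0.  ] w 93.0 [ 3.142 -0.     0.321]
down 9.5 [525.3 170.8  73.5] F [0.1 0.4 0.4] T [-0.04  0.11  0.01] w 93.0 [ 3.141e+00 -1.000e-03  3.210e-01]
grip 10.71 [524.9 170.2  73. ] F [ 1.1 -3.7 -1.3] T [-0.69  0.04  0.02] w 15.8 [3.141 0.    0.321]
0.45 11.22 [524.9 170.1  72.9] F [ 0.3 -2.4 -1.8] T [-0.39 -0.   -0.05] w 16.0 [3.141 0.    0.768]
0.9 11.72 [524.9 170.3  73. ] F [ 0.5 -0.5 -1. ] T [-0.2  -0.07 -0.06] w 15.6 [3.141 0.    1.217]
1.26 12.16 [524.9 170.3  72.9] F [ 1.1 -0.1 -1.6] T [-0.12 -0.1  -0.07] w 16.1 [3.141e+00 1.000e-03 1.576e+00]
1.3 12.41 [524.8 170.3  73. ] F [ 0.7 -0.7 -2.5] T [-0.02 -0.17 -0.02] w 16.1 [3.141e+00 1.000e-03 1.617e+00]
```

```bash
cat >> h.py <<'E'
def st(n): print(n,round(robot.current_t(),2),np.round(robot.current_tcp_pos(),1),'F',np.round(robot.current_contact_force(),1),'T',np.round(robot.current_ft_torque(),2),'w',round(robot.current_gripper_width()*93,1),np.round(robot.current_eef_rot()[2],3))
E
python3 - <<'E'
from h import *
q=np.array(robot.current_qpos())
for dy in (.03,.06,.09):
    q2=q.copy(); q2[5]-=dy; robot.move_j(q2); st(dy)
    if abs(robot.current_ft_torque()[2])>.4: break
E
```

```text
0.03 12.66 [524.9 170.3  73. ] F [ 1.2 -0.8 -2.4] T [-0.18 -0.15 -0.16] w 15.9 1.645
0.06 12.91 [524.9 170.3  73. ] F [ 1.4  0.3 -3.2] T [-0.11 -0.18 -0.25] w 16.0 1.676
0.09 13.16 [525.  170.1  72.9] F [ 2.  -1.  -2.3] T [-0.26 -0.35 -0.04] w 15.9 1.707
```

Run:
```python
from h import *
robot.move_gripper(.6)
d=cam('wrist'); cv2.imwrite('pics/w5.png',d['img']); print(bar(d)); st('o')
```

```text
(array([523.92746618, 180.58269165]), np.float64(-1.5455701085472384), [np.float64(12.0), np.float64(56.2)])
o 14.03 [524.9 170.3  73. ] F [-0.1  0.3 -0.6] T [-0.03  0.12 -0.05] w 55.7 1.707
```

View pics/w5.png

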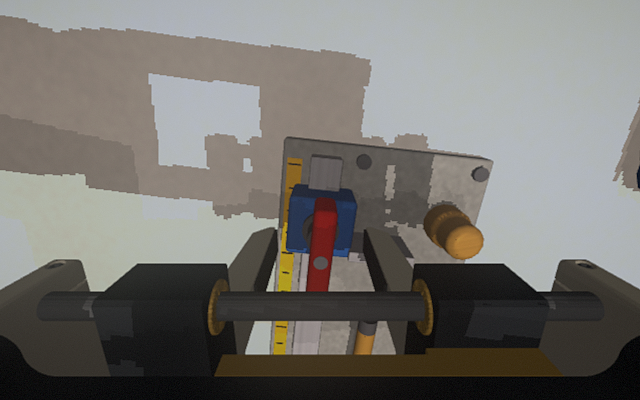

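The picture shows the bar along the rail at 1.596 rad (loose end stop predicted at 1.598), so the knob is fully loose. I'll regrip it squarely and slide the stop.

Run:
```python
from h import *
o=[np.pi,0,1.597]; p=np.array([524.7,170.6,73]); u=np.array([.0267,-.9996,0])
robot.move_ptp(p,o); robot.move_gripper(0.0); st('grip')
p=np.array(robot.current_tcp_pos()); p[2]=73; f0=robot.current_contact_force()
robot.move_linear(p+50*u,speed=40); st('50')
print(robot.move_linear(p+66*u,speed=8,f_stop=6)); st('contact'); print((np.array(robot.current_tcp_pos())-p)@u)
robot.sleep(.3); st('s')
```

```text
grip 15.02 [524.9 170.6  73. ] F [ 0.5 -0.1 -0.9] T [-0.02 -0.11 -0.04] w 15.4 1.597
50 16.42 [526.3 120.4  73. ] F [ 2.2 -0.4 -1.4] T [-0.3  -0.4   0.01] w 15.6 1.597
True
contact 17.79 [526.7 109.2  73. ] F [ 0.5 -0.2  3. ] T [ 0.11  0.11 -0.02] w 15.7 1.596
61.461911260420614
s 18.09 [526.8 109.2  72.9] F [-2.4 -0.4  5.2] T [-0.08  0.44 -0.01] w 16.1 1.597
```

Run:
```python
from h import *
u=np.array([.0267,-.9996,0]); p=np.array(robot.current_tcp_pos()); p[2]=73
for s in(.5,1,1.5,2):
    r=robot.move_linear(p+s*u,speed=8,f_stop=12); st((s,r))
    if abs(robot.current_contact_force()[1])>8: break
d=cam('wrist'); cv2.imwrite('pics/w6.png',d['img'][150:400,150:550])
```

```text
(0.5, False) 18.38 [526.7 109.1  73. ] F [0.8 3.4 2.2] T [ 0.59 -0.   -0.01] w 15.7 1.596
(1, False) 18.62 [526.7 109.   73. ] F [0.2 5.2 2.1] T [ 0.91  0.02 -0.03] w 15.9 1.596
(1.5, False) 18.88 [526.7 108.9  73. ] F [0.5 7.3 2.8] T [ 1.25 -0.07  0.01] w 16.0 1.596
(2, False) 19.12 [526.7 108.9  72.9] F [2.  8.9 1.5] T [ 1.53 -0.08 -0.02] w 15.8 1.596
```

View pics/w6.png

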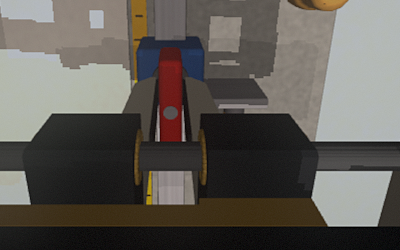

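Firm contact: pressing 2 mm further moved it only 0.35 mm and gave 9 N. I'll ease to a light press and tighten.

Run:
```python
from h import *
u=np.array([.0267,-.9996,0]); p=np.array(robot.current_tcp_pos()); p[2]=73
robot.move_linear([526.75,108.1,73],speed=8); st('ease')
q=np.array(robot.current_qpos()); y=robot.current_eef_rot()[2]
q=np.array(robot.inverse_kinematics([526.75,108.2,73],[np.pi,0,1.597]))
for a in (.5,.8,1.1,1.4,1.47,1.5):
    q2=q.copy(); q2[5]+=a; robot.move_j(q2); st(a)
```

```text
ease 19.44 [526.7 109.   73. ] F [1.  6.8 2.1] T [ 1.13 -0.11  0.03] w 15.7 1.596
0.5 19.99 [526.5 109.   72.9] F [-0.2  6.6  2.5] T [1.08 0.04 0.05] w 15.4 1.097
0.8 20.38 [526.5 109.1  72.9] F [-0.5  6.3  1.6] T [1.14 0.14 0.  ] w 15.8 0.797
1.1 20.77 [526.4 109.1  73. ] F [-0.6  6.   2.8] T [1.16 0.18 0.04] w 15.6 0.497
1.4 21.17 [526.4 109.3  73. ] F [-0.8  6.9  3.2] T [1.27 0.17 0.09] w 15.7 0.197
1.47 21.42 [526.4 109.3  73. ] F [-0.2  6.5  3.1] T [1.28 0.2  0.15] w 15.7 0.127
1.5 21.67 [526.4 109.3  73. ] F [-0.1  7.3  2.2] T [1.25 0.23 0.07] w 15.8 0.097
```

Run:
```python
from h import *
import pickle
q=np.array(robot.current_qpos())
for a in (.04,.08):
    q2=q.copy(); q2[5]+=a; robot.move_j(q2); st(a)
robot.move_gripper(.6); st('open')
p=np.array(robot.current_tcp_pos()); robot.move_linear([p[0],p[1],150],speed=120)
robot.move_ptp([527-83,95,175],[np.pi,0,0])
d=cam('wrist'); pickle.dump(d,open('w7.pkl','wb')); k,a,s=bar(d); print(k,a,s,'knob',np.pi/2+.0267-a); st('v')
c=proj(d,[540,90,60]).astype(int); y0=max(c[1]-90,0); x0=c[0]-100; print(x0,y0)
cv2.imwrite('pics/w7.png',cv2.resize(d['img'][y0:y0+180,x0:x0+260],(780,540),interpolation=cv2.INTER_CUBIC))
```

```text
0.04 21.92 [525.7 109.3  73. ] F [-2.8  3.3  5.7] T [ 0.54  0.6  -0.06] w 16.0 0.058
0.08 22.17 [525.6 109.4  73. ] F [-2.8  4.3  4.6] T [0.6  0.64 0.08] w 15.5 0.018
open 22.98 [526.4 109.3  73.1] F [-0.5 -0.1 -1.1] T [ 0.04  0.16 -0.03] w 56.0 0.017
[526.47049242 109.69408   ] 0.16201432103409275 [np.float64(12.3), np.float64(58.3)] knob 1.4354820057608038
v 24.27 [444.1  95.  174.7] F [-0.2  0.3  0.7] T [ 0.01  0.13 -0.01] w 55.8 -0.0
225 2
```

View pics/w7.png

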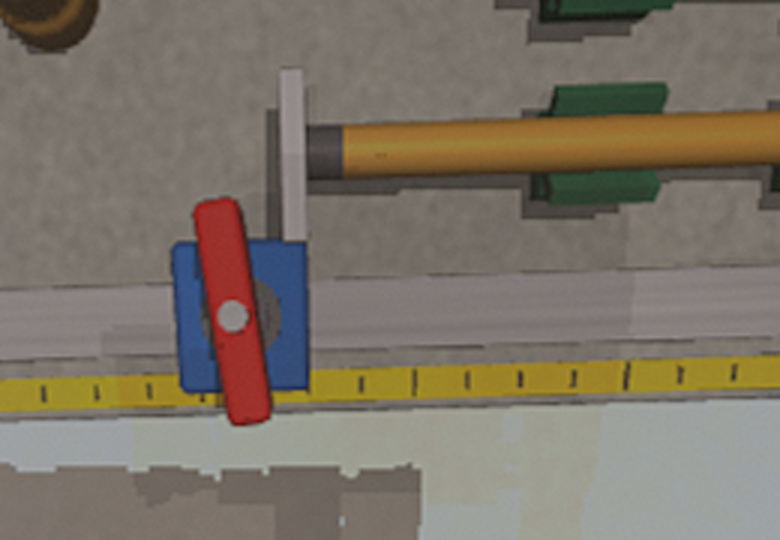

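The knob is at about 1.44 rad (end stop 1.45). The plate at (292,155) meets the stem's dark end at (308,150) with no gap, and the gripper is clear.

```bash
python3 -c "
from bench import robot
print(robot.hand_in())"
```

```text
the job is handed in; nothing more can be done
None
```

I set the gauge stop to the long brass stem, with the plate touching its end, the stem pushed home against the fence and the knob turned tight (about 1.44 of 1.45 rad by camera), and handed the job in at about 24 s; the judge's verdict was not shown.

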